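Turn and stack a stack-nest tote in the walk-in, then lid it

ROBOT

A 6-joint arm with a two-finger parallel gripper is mounted at the origin on the work surface. World frame = base frame: x ahead of the robot, y to its left, z up, the work surface at z = 0. Lengths are in mm, angles in rad, forces in N, time in s.
With the tool pointing down it reaches from about 350 to 975 mm from the base axis. Payload 7.1 kg.
Tool frame: the origin (TCP) lies at the very end of the fingers, on their centre line; the grasp point (between the pads) lies 19 mm behind it (ctrl.tcp_to_grasp is the distance from the TCP to the grasp point, in mm); z points along the fingers, x is the direction in which the jaws open and shut, and the axes are right-handed (so a half turn about z gives the same grasp; the last joint's range is limited). The gripper opens to 88 mm and grips with 3 to 60 N. Pads are 20 mm wide; open, the fingers measure 115 mm over their backs; the gripper's body (75 mm by 178 mm) begins 61 mm behind the grasp point.
Start: joints at [1.254, 0.423, 1.63, -0, 1.089, -0.019], TCP at [183.354, 597.483, 222.675] pointing down, gripper open.
Joint ranges: [-3, 3], [-0.9, 2.11], [0.09, 2.58], [-1.31, 4.45], [0.11, 2.69], [-2.54, 2.54]. Speed limits (rad/s): [2.39, 2.39, 3.01, 3.14, 3.14, 3.14].

INTERFACE

Orientations are given as a rotation vector (axis times angle).
In Python, from workcell import get_obs, viewer, ctrl, masks_of gives the robot as it stands. The module is installed in compiled form; this text tells all that it offers.
- The arm moves only by the shell command python3 -m inch 'ROWS'. ROWS is JSON, a list of rows, each an object of numbers: "tx", "ty", "tz": the shift along the tool's x, y, z in cm; "ax", "ay", "az": the turn, a rotation vector about the tool's x, y, z in degrees; "jaw": the opening, from 0 (shut) to 1 (fully open). In form: [{"tx": .., "ty": .., "tz": .., "ax": .., "ay": .., "az": .., "jaw": ..}, ...]. A call has 1 to 12 rows; each row shifts and turns the commanded pose from where the row before left it, along the tool's axes as they then stand; what a row does not reach is not made up. A row lasts 1/8 s, in which the tool goes at most 62.5 mm and 10.7 degrees, less where a joint would pass 70% of its speed; a pose out of reach is approached as far as the arm can. A call is refused whole if a number of a shift passes 6.25 or a number of a turn 10.7, either way. A call with a gripper value outside its range is refused whole. The fingers move at their own pace and stop on an object; the grip force is fixed at half the most. Time passes only in rows, so rows that do not move let the fingers close. It gives the time, the measured TCP pose, the force and the opening at its end, in the units of the state.
- get_obs(): the state, without advancing time (a new reading comes with each control period).
- viewer.get_image(name): name is "side" or "top"; returns (picture, depth): 420x560x3 uint8, red, green, blue; 420x560 float32, mm along the optical axis (not along the pixel's ray), 0 where there is no reading.
- viewer.get_calibration(name): a dict with "fx", "fy", "cx", "cy" (pixels), "distortion" ([k1, k2, p1, p2, k3] as OpenCV has them; the pictures are not rectified), "rvec" (rotation vector, rad) and "tvec" (3), from world to camera coordinates, as OpenCV has them. Camera axes: x right, y down, z forward; pixel columns grow to the right and rows downward; lengths in mm; the calibration is good to about 2 mm. A picture is of the moment at which its call begins. get_calibration takes no time and is no camera call.
- ctrl.close_job(): hands the job in, once; it reports no verdict.
Trained networks look in the newest picture that a camera, given by its name, has taken for a name from the list of things; names that differ only in an ending like _2 or _b are one class to them, and where a whole thing is asked for, a point or a joint stands for the part that bears it (a point fixed in the world has none). Each returns a list of dicts, best first, with "score" (0 to 1); they miss things now and then, are a little off and sometimes report something else, mostly with a low value. They report only what shows in the picture. A call takes as long as a camera call. They do not tell look-alikes from the thing itself.
- masks_of(camera, thing): "pixels" (420x560 bool, what is visible of it) and "location" ([column, row] in pixels, amid what is visible of it).
The state is a dict: "t": time; "qpos": joint angles; "qvel": joint speeds; "joint_torque": joint torques, N m; "ee_pos": TCP position; "orientation": TCP orientation; "ft_force": force on the tool from outside, world axes, zero at the start; "moment": the same for the moment, N m; "width": finger opening in mm.
Only numpy, scipy, OpenCV 4.12 (cv2) and the standard library are available. Lean on these libraries where they do the work, as an engineer would, in place of code of your own. Each camera call takes 0.05 s, during which the arm holds its last target. There are 200 camera calls.

TASK

Both totes in the wire rack were put in the same way round, so the one would nest down onto the jars. Turn the tote of low square tubs end for end, stack it squarely on the tote of jars where that stands in the rack, so that it sits level on the stacking ledges, then close the stack with the lid lying on the table, fully seated with its grip upward. Keep the goods upright in their totes, press on no jar, and leave the jar tote and the other things on the table where they are.

Things in the scene. Friction and masses are not known exactly. Their poses are not given: they have to be found in the camera images.
- rack: Fixed green wire rack on the table, open at its front (-x) and above. Origin on the table under its middle, x to its back. Deck 25 mm up, 236 (x) by 336 (y) mm. Wire back panel, inner face x = +115 mm, 250 mm high; wire side panels, inner faces y = +-155 mm, 160 mm high. About 10 mm are left round each tote: only front ends have finger room, also once stacked, so set down outside and regrasp.
- jar_tote: White plastic stack-nest tote with two jars; stays put. 200 (x) by 140 (y) mm at the rim, 85 high, tapering to 168 by 116 at the bottom; rim opening 182 by 128. Origin: centre of underside, x to the rack's back. 590 g with jars. Stacking ledges inside both long sides, tops 77 mm above the underside: x = 38 to 82 and -52 to -8 mm, reaching in to y = +-48.
- tub_tote: Second tote, same mould and frame, standing the same way round, left or right of the jar tote by turns; holds two low square tubs, 390 g in all. Feet at its underside, out to y = +-58 mm at x = -84 to -57 and -3 to 33: the same way round they pass the ledges and it nests; turned end for end they rest on the ledges, underside 77 mm above the jar tote's, about 6 mm of play each way.
- tub_front (a point): Middle of the top edge of the tub tote's -x end (card holder end, at the rack's front at the start), 95.5 mm from the tote's centre, 85 mm above its underside. The end is an upright grip band, 9 mm thick (91 to 100 mm from the centre), 28 mm high, full width; below it the wall slopes in. Gripped firmly here (about 100 N) the tote can be carried, sagging a little.
- tub_back (a point): The same point on the tub tote's +x end, with the same grip band (at the rack's back at the start).
- lid: White plastic lid lying flat, grip upward, 140 g. Origin: centre of its underside, x along its length. Plug 172 by 118 by 6 mm below, plate 202 by 142 by 5 mm on top of it. Seated, the plug is inside a tote's rim opening (5 mm of play each way), the plate lies on the rim and the origin is 79 mm above the tote's underside. Either way round fits.
- lid_grip (a point): Middle of the lid's moulded grip: an upright fin along the lid's x, 70 mm long, 14 mm thick, 28 mm high, its top 39 mm above the lid's underside; this point is 25 mm above the underside.
- clear (a point): Point on the table in the middle of its clear stretch between rack and lid (about 200 mm along world y, 300 mm along world x), where a tote can be set down.
- jar0: Jar in the jar tote, 58 mm wide, 55 mm high, 170 g; origin at the centre of its underside.
- jar1: The other jar, alike.
- tub0: Low square tub in the tub tote, 66 mm wide, 36 mm high, 70 g; origin at the centre of its underside.
- tub1: The other low tub, alike.
- jug: Bystander: white jug with a cap, 84 mm wide, 200 mm high; origin under its centre.
- spare_tub: Bystander: round white tub with a lid, 98 mm wide, 67 mm high; origin under its centre.
- shaker: Bystander: glass shaker, 54 mm wide, 105 mm high; origin under its centre.
Mind the look-alikes: they are no part of the job. What is shaped like the jar1 but blue or red is not meant.

How it is judged (in metres and radians):
On the way, in this order (a step that is already met when the one before it is completed fails the run):
1. the tub tote, turned end for end, sits level on the jar tote's ledges (z of tub_tote in the frame of jar_tote between 0.073 and 0.081 m and x of tub_tote in the frame of jar_tote between -0.011 and 0.011 m and y of tub_tote in the frame of jar_tote between -0.011 and 0.011 m and x of tub_front in the frame of jar_tote above 0.07 m and angle between tub_tote's own z axis and vertical below 0.05 rad), for 0.2 s.
2. the lid is seated on the tub tote (z of lid in the frame of tub_tote between 0.075 and 0.083 m and x of lid in the frame of tub_tote between -0.01 and 0.01 m and y of lid in the frame of tub_tote between -0.01 and 0.01 m and angle between the x axis of lid and the x axis of tub_tote, either way round below 0.12 rad and angle between lid's own z axis and vertical below 0.05 rad), for 0.2 s.
At the end, for the whole second after the job is handed in: Tub tote turned end for end on the jar tote's ledges (77 +-4 mm up, centred within 11 mm, level), lid seated on it (79 +-4 mm up, centred within 10 mm, level within 0.05 rad), goods upright within 0.15 rad in their totes, jar tote within 25 mm of its start, all at rest (all of step 1 and all of step 2 and angle between each of jar0, jar1, tub0, tub1's own z axis and vertical below 0.15 rad and distance between each of jar0, jar1 and jar_tote below 0.075 m and distance between each of tub0, tub1 and tub_tote below 0.075 m and linear speed of each of tub_tote, lid, jar_tote below 0.02 m/s and distance of jar_tote from where it was at the start of the episode below 0.025 m); the robot touches nothing.
It fails at once if a jar was pressed on by the tub tote (contact force between tub_tote and jar0 above 4 N or contact force between tub_tote and jar1 above 4 N).
It fails at once if the jar tote was shifted by more than 30 mm (distance of jar_tote from where it was at the start of the episode above 0.03 m).
It fails at once if something else on the table was shifted by more than 30 mm (distance of any of jug, spare_tub, shaker from where it was at the start of the episode above 0.03 m).
It also fails if it takes over 72 s, if anything falls off the work surface, if the arm or the gripper's body presses on something with over 40 N, if the wrist force passes 120 N, or if a joint passes its speed limit or range.

## Working session

There is one attempt and no reset: what is moved stays moved. The work goes in short steps, Python scripts to look and compute and a shell command to move; the robot and the scene stay as the last step left them, time stands still between calls to the robot, and variables do not carry over. Pictures are saved under pics/ and viewed, about 8 in all and at most 12, crops included, and the job is handed in when it is done.

```bash
mkdir -p pics; cat > h.py <<'E'
import numpy as np,cv2
from workcell import get_obs, viewer, ctrl, masks_of
def cal(n):
    c=viewer.get_calibration(n);K=np.array([[c['fx'],0,c['cx']],[0,c['fy'],c['cy']],[0,0,1.]])
    R=cv2.Rodrigues(np.array(c['rvec'],float))[0];return K,np.array(c['distortion'],float),R,np.array(c['tvec'],float).ravel()
def cloud(n,d,mask=None):
    K,D,R,t=cal(n);m=d>0
    if mask is not None:m=m&mask
    v,u=np.nonzero(m);p=cv2.undistortPoints(np.stack([u,v],1).astype(float)[:,None],K,D)[:,0]
    z=d[v,u][:,None];return (np.hstack([p*z,z])-t)@R, np.stack([u,v],1)
def proj(n,P):
    K,D,R,t=cal(n);return cv2.projectPoints(np.atleast_2d(np.array(P,float)),cv2.Rodrigues(R)[0],t,K,D)[0][:,0]
E
python3 - <<'E'
from h import *
o=get_obs();print(o['t'],o['ee_pos'],o['orientation'],o['width'])
for n in('side','top'):
    im,d=viewer.get_image(n);cv2.imwrite(f'pics/{n}0.png',im[:,:,::-1]);K,D,R,t=cal(n);print(n,-R.T@t,R[2])
    for th in('jar_tote','tub_tote','lid','rack','tub_front','lid_grip','jug','spare_tub','shaker','jar0','tub0'):
        for r in masks_of(n,th)[:4]:
            P,_=cloud(n,d,r['pixels']);
            if len(P):print(th,round(r['score'],2),np.round(r['location']),np.round(np.median(P,0)),np.round(np.percentile(P,2,0)),np.round(np.percentile(P,98,0)))
E
```

```text
0.0 [183.21754423 596.95793006 221.90863284] [ 2.52569352e+00  1.86674195e+00 -1.94334154e-03] 88.04279488585652
side [-102.58510847 -712.8575886   693.962357  ] [ 0.56678501  0.64040153 -0.51830555]
jar_tote 0.82 [200. 179.] [454. 317.  91.] [393. 213.  29.] [606. 395. 111.]
tub_tote 0.87 [241. 193.] [507. 184.  87.] [447.  78.  31.] [655. 252. 111.]
lid 0.56 [400. 332.] [ 501. -386.   10.] [ 406. -471.    6.] [ 610. -292.   38.]
rack 0.63 [262. 165.] [585. 220. 101.] [349.  33.  -2.] [965. 653. 240.]
tub_front 0.78 [243. 193.] [510. 184.  88.] [446.  75.  31.] [654. 254. 112.]
tub_front 0.45 [201. 180.] [472. 293.  85.] [440. 257.  80.] [489. 317. 105.]
lid_grip 0.92 [393. 332.] [ 501. -386.   10.] [ 406. -470.    7.] [ 611. -290.   38.]
jug 0.92 [408. 220.] [ 735. -219.  104.] [ 719. -245.    7.] [ 772. -178.  200.]
spare_tub 0.91 [336. 219.] [674. -63.  62.] [647. -93.  -0.] [733.  -5.  69.]
shaker 0.66 [321. 345.] [ 320. -349.   76.] [ 308. -364.    5.] [ 354. -318.  105.]
shaker 0.57 [216. 169.] [535. 318.  84.] [515. 299.  68.] [563. 343.  88.]
jar0 0.62 [174. 163.] [482. 492.
[... 1495 characters left out ...]
.] [662. 259. 113.]
shaker 0.76 [411. 295.] [ 339. -326.  101.] [ 316. -357.   12.] [ 361. -310.  109.]
shaker 0.66 [354. 141.] [ 746. -190.  140.] [ 720. -235.   14.] [ 790. -161.  202.]
shaker 0.19 [179. 253.] [465. 288.  84.] [439. 266.  35.] [490. 317.  90.]
jar0 0.88 [191. 144.] [763. 251.  53.] [740. 227.  13.] [789. 276.  59.]
jar0 0.75 [105. 241.] [497. 493.  53.] [472. 472.  -2.] [525. 528.  60.]
jar0 0.67 [225. 234.] [520. 158.  65.] [485. 125.  60.] [553. 191.  71.]
jar0 0.61 [164. 227.] [542. 323.  83.] [515. 298.  29.] [574. 357.  89.]
tub0 0.78 [215. 207.] [596. 187.  65.] [560. 150.  32.] [633. 222.  72.]
tub0 0.64 [226. 232.] [520. 158.  65.] [485. 125.  60.] [553. 191.  71.]
```

```bash
cat >> h.py <<'E'
def rect(P):
    (c,s,a)=cv2.minAreaRect(P[:,:2].astype(np.float32))
    if s[0]<s[1]: s=s[::-1];a+=90
    a=(a+90)%180-90
    return np.round(c,1),np.round(s,1),round(a,2)
def trim(P,k=8,r=6):
    from scipy.spatial import cKDTree
    T=cKDTree(P[:,:2]);n=np.array([len(x) for x in T.query_ball_point(P[:,:2],r)]);return P[n>=k]
E
python3 - <<'E'
from h import *
im,d=viewer.get_image('top')
for th,lo,hi in(('jar_tote',104,117),('tub_tote',104,117),('lid_grip',6,16),('lid_grip',30,45)):
    r=masks_of('top',th)[0];P,_=cloud('top',d,r['pixels']);Q=P[(P[:,2]>lo)&(P[:,2]<hi)];Q=trim(Q,4)
    print(th,len(Q),rect(Q),np.median(Q[:,2]))
P,_=cloud('top',d)
# rack tall parts
Q=P[(P[:,2]>135)&(P[:,2]<270)&(P[:,1]>0)&(P[:,1]<480)&(P[:,0]>380)]
Q2=Q[Q[:,2]>200];print('back',len(Q2),np.polyfit(Q2[:,1],Q2[:,0],1),Q2.min(0),Q2.max(0))
s=cv2.imread('pics/side0.png');t=cv2.imread('pics/top0.png')
cv2.imwrite('pics/a.png',cv2.resize(t[60:380,60:480],(800,600)));cv2.imwrite('pics/b.png',cv2.resize(s[60:380,100:520],(800,600)))
E
```

```text
jar_tote 0 (array([0., 0.]), array([0., 0.]), 0.0) nan
tub_tote 771 (array([558.2, 171.6]), array([201. , 140.1]), 22.22) 108.77914419457683
lid_grip 2801 (array([ 511.4, -376.5]), array([202.3, 141.3]), -28.35) 10.203443419390096
lid_grip 147 (array([ 511. , -377.9]), array([70. , 17.1]), -28.17) 37.559798686239496
back 582 [-4.13641067e-01  7.53654206e+02] [564.20503022 121.69921198 200.02892337] [709.27623564 447.7211792  254.26249773]
  return _methods._mean(a, axis=axis, dtype=dtype,
  ret = ret.dtype.type(ret / rcount)
```

View pics/a.png

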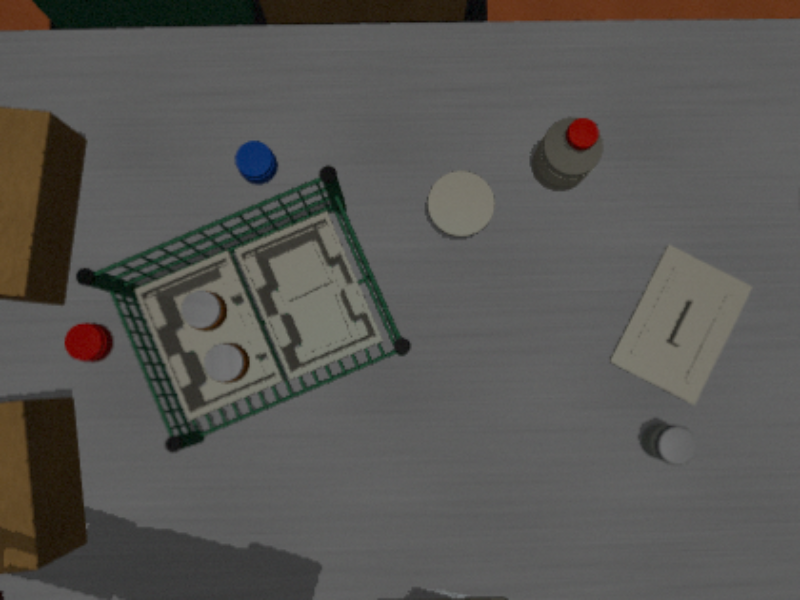

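View pics/b.png

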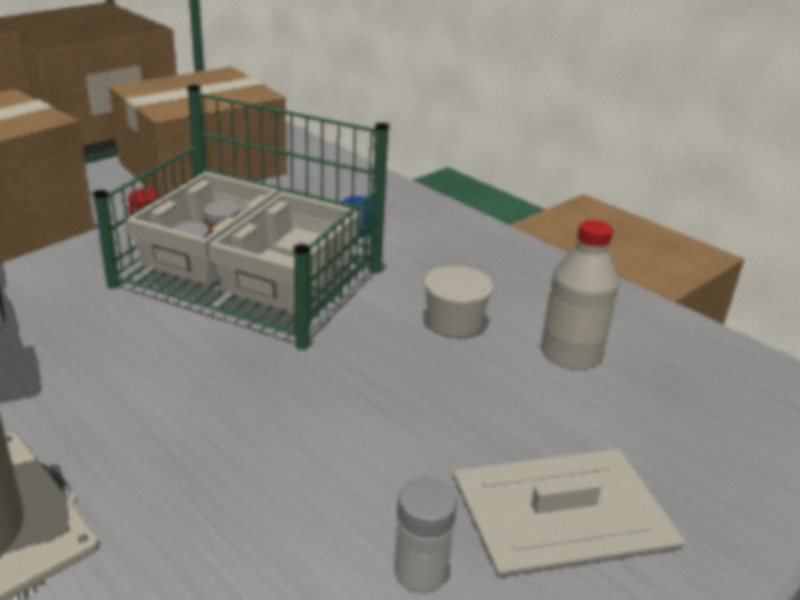

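Top crop: the tub tote is the right-hand one (crop 310,295) and the jar tote the left one (205,335). The lid is at (680,325), and the blue and red jar look-alikes are outside the rack at (257,160) and (88,342). The jars meant are the two inside the tote. Next I'll measure the jar tote and work out the first move.

```bash
cat >> h.py <<'E'
from scipy.spatial.transform import Rotation as Ro
def go(target,yaw):
    o=get_obs();R=Ro.from_rotvec(o['orientation']);p=np.array(o['ee_pos'])
    cy=np.degrees(np.arctan2(R.as_matrix()[1,0],R.as_matrix()[0,0]))
    print('t',round(o['t'],2),'pos',np.round(p,1),'yaw',round(cy,2),'zaxis',np.round(R.as_matrix()[:,2],3),'w',round(o['width'],1),'F',np.round(o['ft_force'],1),'q6',round(o['qpos'][5],2))
    print('shift cm (tool axes now)',np.round(R.inv().apply(np.array(target)-p)/10,2),'then az',round((cy-yaw+180)%360-180,2))
E
python3 - <<'E'
from h import *
im,d=viewer.get_image('top');P,_=cloud('top',d)
a=np.radians(22.2);e=np.array([np.cos(a),np.sin(a)]);l=np.array([-e[1],e[0]])
T=np.array([558.2,171.6]);q=P[:,:2]-T;X=q@e;Y=q@l
for y0 in (0,155):
    m=(abs(X)<108)&(abs(Y-y0)<78)&(P[:,2]>102)&(P[:,2]<116);Q=trim(P[m],4);print(y0,len(Q),rect(Q),np.median(Q[:,2]))
    x,y=(Q[:,:2]-T)@e,(Q[:,:2]-T)@l;print(np.percentile(x,[1,99]),np.percentile(y,[1,99]))
m=(P[:,2]>120)&(P[:,2]<270)&(abs(X)<200)&(Y>-130)&(Y<300)
for lo,hi in((120,170),(170,230),(230,270)):
    k=m&(P[:,2]>lo)&(P[:,2]<hi);print(lo,X[k].min(),X[k].max(),Y[k].min(),Y[k].max())
go([469.8,135.5,200],22.2)
E
```

```text
0 954 (array([558.1, 171.7]), array([200.9, 140.4]), 22.22) 107.93572996066376
[-100.11566501   99.29361883] [-69.90774737  69.50528972]
155 1001 (array([504.1, 311.1]), array([201.2, 142.3]), 22.25) 108.16940272684859
[-97.50337964 102.37349309] [ 78.93435075 219.69070267]
120 -131.6186352438988 120.28384496758103 -101.14342785678954 250.62335541512806
170 104.09630844748024 119.09309885095519 -99.81279902423385 242.28097214691897
230 104.35510443361477 126.8742720929643 -100.16449828157612 249.80627983750657
t 1.5 pos [183.3 597.5 222.7] yaw 72.94 zaxis [-0. -0. -1.] w 88.2 F [-0.3 -0.6  0.5] q6 -0.02
shift cm (tool axes now) [-35.76  40.94   2.27] then az 50.74
```

```bash
python3 -m inch '[{"tz":-4,"jaw":0.5},{"tx":-3.58,"ty":4.09,"jaw":0.5},{"tx":-3.58,"ty":4.09,"jaw":0.5},{"tx":-3.58,"ty":4.09,"jaw":0.5},{"tx":-3.58,"ty":4.09,"jaw":0.5},{"tx":-3.58,"ty":4.09,"jaw":0.5},{"tx":-3.58,"ty":4.09,"jaw":0.5},{"tx":-3.58,"ty":4.09,"jaw":0.5},{"tx":-3.58,"ty":4.09,"jaw":0.5},{"tx":-3.58,"ty":4.09,"jaw":0.5},{"tx":-3.58,"ty":4.09,"jaw":0.5}]'
python3 -m inch '[{"az":10.15,"jaw":0.5},{"az":10.15,"jaw":0.5},{"az":10.15,"jaw":0.5},{"az":10.15,"jaw":0.5},{"az":10.15,"jaw":0.5},{"tz":5,"jaw":0.5},{"tz":5,"jaw":0.5},{"jaw":0.5},{"jaw":0.5}]'
python3 -c "
from h import *
go([469.8,135.5,84],22.2)"
```

```text
t 1.5 pos [183.3 597.5 222.7] yaw 72.94 zaxis [-0. -0. -1.] w 88.2 F [-0.3 -0.6  0.5] q6 -0.02
shift cm (tool axes now) [-35.76  40.94  13.87] then az 50.74$[0]: bad value
$[0]: bad value
```

```bash
python3 -m inch '[{"tx":0,"ty":0,"tz":-4,"ax":0,"ay":0,"az":0,"jaw":0.5},{"tx":-3.58,"ty":4.09,"tz":0,"ax":0,"ay":0,"az":0,"jaw":0.5},{"tx":-3.58,"ty":4.09,"tz":0,"ax":0,"ay":0,"az":0,"jaw":0.5},{"tx":-3.58,"ty":4.09,"tz":0,"ax":0,"ay":0,"az":0,"jaw":0.5},{"tx":-3.58,"ty":4.09,"tz":0,"ax":0,"ay":0,"az":0,"jaw":0.5},{"tx":-3.58,"ty":4.09,"tz":0,"ax":0,"ay":0,"az":0,"jaw":0.5},{"tx":-3.58,"ty":4.09,"tz":0,"ax":0,"ay":0,"az":0,"jaw":0.5},{"tx":-3.58,"ty":4.09,"tz":0,"ax":0,"ay":0,"az":0,"jaw":0.5},{"tx":-3.58,"ty":4.09,"tz":0,"ax":0,"ay":0,"az":0,"jaw":0.5},{"tx":-3.58,"ty":4.09,"tz":0,"ax":0,"ay":0,"az":0,"jaw":0.5},{"tx":-3.58,"ty":4.09,"tz":0,"ax":0,"ay":0,"az":0,"jaw":0.5}]'
python3 -c "
from h import *
go([469.8,135.5,84],22.2)"
```

```text
t: 2.88
ee_pos: [470.2, 133.6, 263.0]
orientation: [2.526, 1.867, 0.001]
ft_force: [1.0, 0.3, -1.0]
width: 43.8
t 2.88 pos [470.2 133.6 263. ] yaw 72.93 zaxis [ 0.001  0.    -1.   ] w 43.8 F [ 1.   0.3 -1. ] q6 -1.02
shift cm (tool axes now) [ 0.16 -0.1  17.9 ] then az 50.73
```

```bash
python3 -m inch '[{"tx":0.16,"ty":-0.1,"tz":0,"ax":0,"ay":0,"az":0,"jaw":0.5},{"tx":0,"ty":0,"tz":2,"ax":0,"ay":0,"az":10.14,"jaw":0.5},{"tx":0,"ty":0,"tz":2,"ax":0,"ay":0,"az":10.14,"jaw":0.5},{"tx":0,"ty":0,"tz":2,"ax":0,"ay":0,"az":10.14,"jaw":0.5},{"tx":0,"ty":0,"tz":2,"ax":0,"ay":0,"az":10.14,"jaw":0.5},{"tx":0,"ty":0,"tz":2,"ax":0,"ay":0,"az":10.14,"jaw":0.5},{"tx":0,"ty":0,"tz":2,"ax":0,"ay":0,"az":0,"jaw":0.5},{"tx":0,"ty":0,"tz":0,"ax":0,"ay":0,"az":0,"jaw":0.5}]'
python3 - <<'E'
from h import *
go([469.8,135.5,84],22.2)
im,d=viewer.get_image('side');cv2.imwrite('pics/c.png',cv2.resize(im[100:250,140:350,::-1],(800,571)))
E
```

```text
t: 3.88
ee_pos: [467.3, 137.6, 141.6]
orientation: [3.082, 0.608, -0.005]
ft_force: [0.3, 0.5, 0.3]
width: 44.0
t 3.88 pos [467.3 137.6 141.6] yaw 22.3 zaxis [-0.003 -0.001 -1.   ] w 44.0 F [0.3 0.5 0.3] q6 -0.13
shift cm (tool axes now) [0.16 0.29 5.76] then az 0.1
```

View pics/c.png

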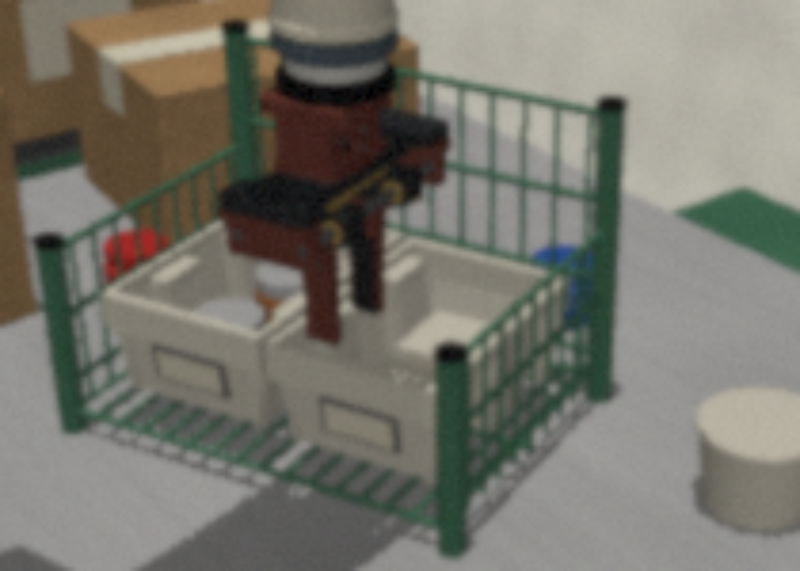

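Both fingertips (322,335) and (368,305) straddle the tub tote's front band. Now I'll go down, grip, and make a small test lift.

```bash
python3 -m inch '[{"tx":0.16,"ty":0.25,"tz":1.4,"ax":0,"ay":0,"az":0,"jaw":0.5},{"tx":0,"ty":0,"tz":1.5,"ax":0,"ay":0,"az":0,"jaw":0.5},{"tx":0,"ty":0,"tz":1.5,"ax":0,"ay":0,"az":0,"jaw":0.5},{"tx":0,"ty":0,"tz":1.3,"ax":0,"ay":0,"az":0,"jaw":0.5},{"tx":0,"ty":0,"tz":0,"ax":0,"ay":0,"az":0,"jaw":0.3},{"tx":0,"ty":0,"tz":0,"ax":0,"ay":0,"az":0,"jaw":0},{"tx":0,"ty":0,"tz":0,"ax":0,"ay":0,"az":0,"jaw":0},{"tx":0,"ty":0,"tz":0,"ax":0,"ay":0,"az":0,"jaw":0},{"tx":0,"ty":0,"tz":0,"ax":0,"ay":0,"az":0,"jaw":0},{"tx":0,"ty":0,"tz":0,"ax":0,"ay":0,"az":0,"jaw":0}]'
python3 -m inch '[{"tx":0,"ty":0,"tz":-0.3,"ax":0,"ay":0,"az":0,"jaw":0},{"tx":0,"ty":0,"tz":-0.6,"ax":0,"ay":0,"az":0,"jaw":0},{"tx":0,"ty":0,"tz":-0.6,"ax":0,"ay":0,"az":0,"jaw":0},{"tx":0,"ty":0,"tz":-0.5,"ax":0,"ay":0,"az":0,"jaw":0},{"tx":0,"ty":0,"tz":0,"ax":0,"ay":0,"az":0,"jaw":0},{"tx":0,"ty":0,"tz":0,"ax":0,"ay":0,"az":0,"jaw":0}]'
cat >> h.py <<'E'
def plane(c,yaw,z0,z1,L=100,W=70,cam='top',d=None):
    "rim plane of tote near c: x/y tilt in its own axes (deg), rect"
    if d is None:_,d=viewer.get_image(cam)
    P,_=cloud(cam,d);a=np.radians(yaw);e=np.array([np.cos(a),np.sin(a)]);l=np.array([-e[1],e[0]])
    q=P[:,:2]-c;X=q@e;Y=q@l
    m=(abs(X)<L+8)&(abs(Y)<W+8)&((abs(X)>L-8)|(abs(Y)>W-6))&(P[:,2]>z0)&(P[:,2]<z1);Q,X,Y=P[m],X[m],Y[m]
    for _ in range(8):
        A=np.c_[X,Y,np.ones(len(X))];s=np.linalg.lstsq(A,Q[:,2],rcond=None)[0];r=Q[:,2]-A@s;k=(r>-3)&(r<6);Q,X,Y=Q[k],X[k],Y[k]
    print(len(Q),'slope deg x,y',np.round(np.degrees(s[:2]),2),'z centre',round(s[2],1),rect(trim(Q,4)),'x',np.round(np.percentile(X,[1,99])),'y',np.round(np.percentile(Y,[1,99])))
E
python3 - <<'E'
from h import *
go([469.8,135.5,84],22.2)
plane(np.array([558.2,171.6]),22.2,95,150)
plane(np.array([504.1,311.1]),22.2,95,150)
E
```

```text
t: 5.18
ee_pos: [471.0, 135.2, 86.0]
orientation: [3.083, 0.606, -0.001]
ft_force: [-2.5, -2.3, 5.6]
width: 8.7
t: 5.92
ee_pos: [471.1, 135.3, 105.6]
orientation: [-3.083, -0.606, 0.0]
ft_force: [-0.2, -0.0, -3.8]
width: 8.8
t 5.92 pos [471.1 135.3 105.6] yaw 22.24 zaxis [-0. -0. -1.] w 8.8 F [-0.2 -0.  -3.8] q6 -0.13
shift cm (tool axes now) [-0.12 -0.07  2.16] then az 0.04
315 slope deg x,y [-0.86  0.58] z centre 129.4 (array([559.9, 172.4]), array([199.9, 139.8]), 22.37) x [-97. 101.] y [-70.  70.]
423 slope deg x,y [ 0.14 -0.07] z centre 109.8 (array([504.2, 310.9]), array([200.8, 141.7]), 22.19) x [-100.  100.] y [-70.  70.]
```

```bash
python3 -m inch '[{"tx":0,"ty":0,"tz":-1.5,"ax":0,"ay":0,"az":0,"jaw":0},{"tx":0,"ty":0,"tz":-2.5,"ax":0,"ay":0,"az":0,"jaw":0},{"tx":0,"ty":0,"tz":-3,"ax":0,"ay":0,"az":0,"jaw":0},{"tx":0,"ty":0,"tz":-3,"ax":0,"ay":0,"az":0,"jaw":0},{"tx":0,"ty":0,"tz":-3,"ax":0,"ay":0,"az":0,"jaw":0},{"tx":0,"ty":0,"tz":-2.5,"ax":0,"ay":0,"az":0,"jaw":0},{"tx":0,"ty":0,"tz":-1.5,"ax":0,"ay":0,"az":0,"jaw":0},{"tx":0,"ty":0,"tz":0,"ax":0,"ay":0,"az":0,"jaw":0}]'
python3 -m inch '[{"tx":-1.3,"ty":1.6,"tz":0,"ax":0,"ay":0,"az":0,"jaw":0},{"tx":-2.6,"ty":3.18,"tz":0,"ax":0,"ay":0,"az":0,"jaw":0},{"tx":-2.6,"ty":3.18,"tz":0,"ax":0,"ay":0,"az":0,"jaw":0},{"tx":-2.6,"ty":3.18,"tz":0,"ax":0,"ay":0,"az":0,"jaw":0},{"tx":-2.6,"ty":3.18,"tz":0,"ax":0,"ay":0,"az":0,"jaw":0},{"tx":-2.6,"ty":3.18,"tz":0,"ax":0,"ay":0,"az":0,"jaw":0},{"tx":-2.6,"ty":3.18,"tz":0,"ax":0,"ay":0,"az":0,"jaw":0},{"tx":-2.6,"ty":3.18,"tz":0,"ax":0,"ay":0,"az":0,"jaw":0},{"tx":-1.3,"ty":1.6,"tz":0,"ax":0,"ay":0,"az":0,"jaw":0},{"tx":0,"ty":0,"tz":0,"ax":0,"ay":0,"az":0,"jaw":0}]'
python3 -m inch '[{"tx":0,"ty":0,"tz":1.5,"ax":0,"ay":0,"az":-4,"jaw":0},{"tx":0,"ty":0,"tz":2.5,"ax":0,"ay":0,"az":-4,"jaw":0},{"tx":0,"ty":0,"tz":3,"ax":0,"ay":0,"az":-4,"jaw":0},{"tx":0,"ty":0,"tz":3,"ax":0,"ay":0,"az":-4,"jaw":0},{"tx":0,"ty":0,"tz":2.5,"ax":0,"ay":0,"az":0,"jaw":0},{"tx":0,"ty":0,"tz":1.5,"ax":0,"ay":0,"az":0,"jaw":0},{"tx":0,"ty":0,"tz":0,"ax":0,"ay":0,"az":0,"jaw":0}]'
python3 - <<'E'
from h import *
go([375,-179,61],38.2)
plane(np.array([450,-120]),38.2,140,200)
im,d=viewer.get_image('top');cv2.imwrite('pics/d.png',cv2.resize(im[60:380,60:480,::-1],(800,600)))
E
```

```text
t: 7.02
ee_pos: [471.7, 135.5, 276.8]
orientation: [-3.082, -0.606, -0.004]
ft_force: [0.1, 0.2, -4.1]
width: 8.7
t: 8.28
ee_pos: [373.4, -180.2, 274.6]
orientation: [-3.083, -0.601, 0.003]
ft_force: [0.1, 0.2, -4.3]
width: 8.8
t: 9.15
ee_pos: [373.9, -178.0, 134.5]
orientation: [-2.966, -1.029, 0.004]
ft_force: [0.9, 0.8, -2.9]
width: 8.9
t 9.15 pos [ 373.9 -178.   134.5] yaw 38.28 zaxis [-0.003  0.002 -1.   ] w 8.9 F [ 0.9  0.8 -2.9] q6 -1.14
shift cm (tool axes now) [0.04 0.17 7.35] then az 0.08
387 slope deg x,y [0.07 0.31] z centre 157.6 (array([ 449.1, -118.2]), array([199.3, 140.6]), 38.57) x [-98. 100.] y [-68.  72.]
```

View pics/d.png

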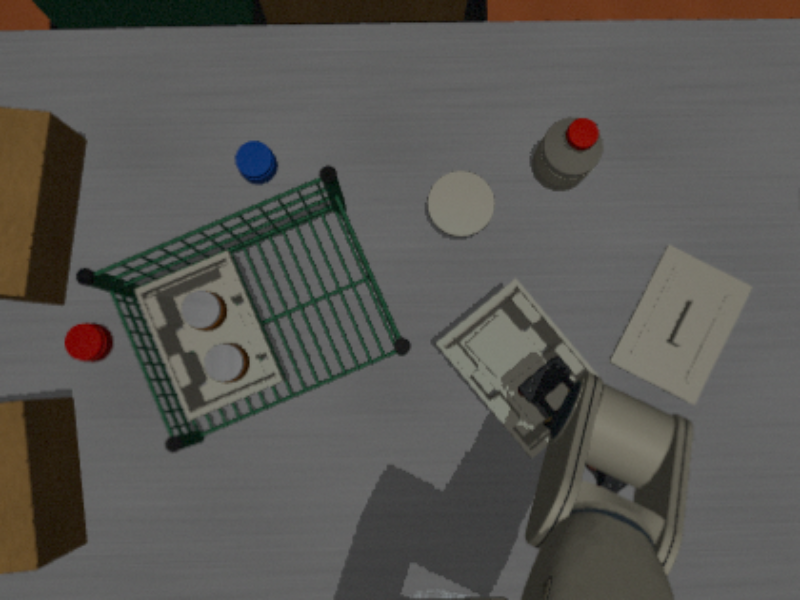

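The tote hangs level over the clear spot (crop 520,365), free of the lid and rack. I'll set it down and release it.

```bash
python3 -m inch '[{"tx":0,"ty":0,"tz":1.5,"ax":0,"ay":0,"az":0,"jaw":0},{"tx":0,"ty":0,"tz":2,"ax":0,"ay":0,"az":0,"jaw":0},{"tx":0,"ty":0,"tz":1.7,"ax":0,"ay":0,"az":0,"jaw":0},{"tx":0,"ty":0,"tz":1.2,"ax":0,"ay":0,"az":0,"jaw":0},{"tx":0,"ty":0,"tz":0.7,"ax":0,"ay":0,"az":0,"jaw":0},{"tx":0,"ty":0,"tz":0.2,"ax":0,"ay":0,"az":0,"jaw":0},{"tx":0,"ty":0,"tz":0,"ax":0,"ay":0,"az":0,"jaw":0},{"tx":0,"ty":0,"tz":0,"ax":0,"ay":0,"az":0,"jaw":0.45},{"tx":0,"ty":0,"tz":0,"ax":0,"ay":0,"az":0,"jaw":0.45},{"tx":0,"ty":0,"tz":0,"ax":0,"ay":0,"az":0,"jaw":0.45},{"tx":0,"ty":0,"tz":0,"ax":0,"ay":0,"az":0,"jaw":0.45}]'
python3 -m inch '[{"tx":0,"ty":0,"tz":-2,"ax":0,"ay":0,"az":0,"jaw":0.45},{"tx":0,"ty":0,"tz":-4,"ax":0,"ay":0,"az":0,"jaw":0.45},{"tx":0,"ty":0,"tz":-4,"ax":0,"ay":0,"az":0,"jaw":0.45},{"tx":0,"ty":0,"tz":-2,"ax":0,"ay":0,"az":0,"jaw":0.45}]'
python3 - <<'E'
from h import *
go([525,-61,181],-141.8)
plane(np.array([450,-120]),38.2,70,100)
E
```

```text
t: 10.62
ee_pos: [375.2, -179.1, 62.8]
orientation: [2.968, 1.029, 0.0]
ft_force: [-0.9, 0.0, -0.4]
width: 39.1
t: 11.12
ee_pos: [375.8, -179.4, 184.7]
orientation: [2.966, 1.028, 0.003]
ft_force: [0.5, -0.4, 0.1]
width: 39.3
t 11.12 pos [ 375.8 -179.4  184.7] yaw 38.24 zaxis [ 0.003 -0.001 -1.   ] w 39.3 F [ 0.5 -0.4  0.1] q6 -1.14
shift cm (tool axes now) [19.05 -0.06  0.39] then az -179.96
366 slope deg x,y [0.07 0.13] z centre 85.0 (array([ 449.8, -119.7]), array([200.2, 140. ]), 38.2) x [-99. 100.] y [-69.  70.]
```

```bash
python3 -m inch '[{"tx":4.76,"ty":0,"tz":0,"ax":0,"ay":0,"az":0,"jaw":0.45},{"tx":4.76,"ty":0,"tz":0,"ax":0,"ay":0,"az":0,"jaw":0.45},{"tx":4.76,"ty":0,"tz":0,"ax":0,"ay":0,"az":0,"jaw":0.45},{"tx":4.76,"ty":0,"tz":0,"ax":0,"ay":0,"az":0,"jaw":0.45},{"tx":0,"ty":0,"tz":0,"ax":0,"ay":0,"az":10.6,"jaw":0.45},{"tx":0,"ty":0,"tz":0,"ax":0,"ay":0,"az":10.6,"jaw":0.45},{"tx":0,"ty":0,"tz":0,"ax":0,"ay":0,"az":10.6,"jaw":0.45},{"tx":0,"ty":0,"tz":0,"ax":0,"ay":0,"az":10.6,"jaw":0.45},{"tx":0,"ty":0,"tz":0,"ax":0,"ay":0,"az":10.6,"jaw":0.45},{"tx":0,"ty":0,"tz":0,"ax":0,"ay":0,"az":10.6,"jaw":0.45},{"tx":0,"ty":0,"tz":0,"ax":0,"ay":0,"az":10.6,"jaw":0.45},{"tx":0,"ty":0,"tz":0,"ax":0,"ay":0,"az":10.6,"jaw":0.45}]'
python3 -m inch '[{"tx":0,"ty":0,"tz":0,"ax":0,"ay":0,"az":10.6,"jaw":0.45},{"tx":0,"ty":0,"tz":0,"ax":0,"ay":0,"az":10.6,"jaw":0.45},{"tx":0,"ty":0,"tz":0,"ax":0,"ay":0,"az":10.6,"jaw":0.45},{"tx":0,"ty":0,"tz":0,"ax":0,"ay":0,"az":10.6,"jaw":0.45},{"tx":0,"ty":0,"tz":0,"ax":0,"ay":0,"az":10.6,"jaw":0.45},{"tx":0,"ty":0,"tz":0,"ax":0,"ay":0,"az":10.6,"jaw":0.45},{"tx":0,"ty":0,"tz":0,"ax":0,"ay":0,"az":10.6,"jaw":0.45},{"tx":0,"ty":0,"tz":0,"ax":0,"ay":0,"az":10.6,"jaw":0.45},{"tx":0,"ty":0,"tz":0,"ax":0,"ay":0,"az":10.4,"jaw":0.45},{"tx":0,"ty":0,"tz":4,"ax":0,"ay":0,"az":0,"jaw":0.45},{"tx":0,"ty":0,"tz":0,"ax":0,"ay":0,"az":0,"jaw":0.45}]'
python3 - <<'E'
from h import *
go([524.9,-60.6,60],-141.8)
E
```

```text
t: 12.68
ee_pos: [524.2, -61.1, 181.8]
orientation: [2.882, -1.25, -0.002]
ft_force: [0.0, -0.3, -0.5]
width: 39.6
t: 14.05
ee_pos: [522.1, -60.8, 139.9]
orientation: [1.027, -2.963, -0.005]
ft_force: [-0.2, -0.0, -0.0]
width: 39.4
t 14.05 pos [522.1 -60.8 139.9] yaw -141.75 zaxis [-0.006  0.001 -1.   ] w 39.4 F [-0.2 -0.  -0. ] q6 2.34
shift cm (tool axes now) [-0.27 -0.19  7.99] then az 0.05
```

```bash
python3 -m inch '[{"tx":-0.25,"ty":-0.15,"tz":2,"ax":0,"ay":0,"az":0,"jaw":0.45},{"tx":0,"ty":0,"tz":2.5,"ax":0,"ay":0,"az":0,"jaw":0.45},{"tx":0,"ty":0,"tz":2,"ax":0,"ay":0,"az":0,"jaw":0.45},{"tx":0,"ty":0,"tz":1.4,"ax":0,"ay":0,"az":0,"jaw":0.45},{"tx":0,"ty":0,"tz":0,"ax":0,"ay":0,"az":0,"jaw":0.3},{"tx":0,"ty":0,"tz":0,"ax":0,"ay":0,"az":0,"jaw":0},{"tx":0,"ty":0,"tz":0,"ax":0,"ay":0,"az":0,"jaw":0},{"tx":0,"ty":0,"tz":0,"ax":0,"ay":0,"az":0,"jaw":0},{"tx":0,"ty":0,"tz":0,"ax":0,"ay":0,"az":0,"jaw":0},{"tx":0,"ty":0,"tz":0,"ax":0,"ay":0,"az":0,"jaw":0}]'
python3 -m inch '[{"tx":0,"ty":0,"tz":-0.3,"ax":0,"ay":0,"az":0,"jaw":0},{"tx":0,"ty":0,"tz":-1,"ax":0,"ay":0,"az":0,"jaw":0},{"tx":0,"ty":0,"tz":-2,"ax":0,"ay":0,"az":0,"jaw":0},{"tx":0,"ty":0,"tz":-3,"ax":0,"ay":0,"az":0,"jaw":0},{"tx":0,"ty":0,"tz":-3.5,"ax":0,"ay":0,"az":0,"jaw":0},{"tx":0,"ty":0,"tz":-3.5,"ax":0,"ay":0,"az":0,"jaw":0},{"tx":0,"ty":0,"tz":-3.5,"ax":0,"ay":0,"az":0,"jaw":0},{"tx":0,"ty":0,"tz":-3.5,"ax":0,"ay":0,"az":0,"jaw":0},{"tx":0,"ty":0,"tz":-3,"ax":0,"ay":0,"az":0,"jaw":0},{"tx":0,"ty":0,"tz":-1.7,"ax":0,"ay":0,"az":0,"jaw":0},{"tx":0,"ty":0,"tz":0,"ax":0,"ay":0,"az":0,"jaw":0}]'
python3 - <<'E'
from h import *
a=np.radians(22.2);J=np.array([504.2,311.0]);g=J-95.5*np.array([np.cos(a),np.sin(a)]);print(g)
go([g[0],g[1],310],22.2)
E
```

```text
t: 15.3
ee_pos: [527.5, -61.1, 64.4]
orientation: [-1.03, 2.968, -0.001]
ft_force: [-2.3, -1.6, 5.8]
width: 8.5
t: 16.68
ee_pos: [527.9, -60.8, 314.6]
orientation: [-1.028, 2.966, -0.001]
ft_force: [-0.1, -0.8, -3.5]
width: 9.0
[415.77935915 274.91620486]
t 16.68 pos [527.9 -60.8 314.6] yaw -141.76 zaxis [ 0.002 -0.    -1.   ] w 9.0 F [-0.1 -0.8 -3.5] q6 2.34
shift cm (tool axes now) [-11.97  33.31   0.43] then az -163.96
```

```bash
python3 -m inch '[{"tx":0,"ty":0,"tz":-0.5,"ax":0,"ay":0,"az":-4,"jaw":0},{"tx":0,"ty":0,"tz":-1,"ax":0,"ay":0,"az":-7,"jaw":0},{"tx":0,"ty":0,"tz":-1,"ax":0,"ay":0,"az":-9,"jaw":0},{"tx":0,"ty":0,"tz":-1,"ax":0,"ay":0,"az":-10,"jaw":0},{"tx":0,"ty":0,"tz":-0.5,"ax":0,"ay":0,"az":-10,"jaw":0},{"tx":0,"ty":0,"tz":0,"ax":0,"ay":0,"az":-10,"jaw":0},{"tx":0,"ty":0,"tz":0,"ax":0,"ay":0,"az":-10,"jaw":0},{"tx":0,"ty":0,"tz":0,"ax":0,"ay":0,"az":-10,"jaw":0},{"tx":0,"ty":0,"tz":0,"ax":0,"ay":0,"az":-8,"jaw":0},{"tx":0,"ty":0,"tz":0,"ax":0,"ay":0,"az":-4,"jaw":0},{"tx":0,"ty":0,"tz":0,"ax":0,"ay":0,"az":0,"jaw":0}]'
python3 - <<'E'
from h import *
go([415.8,275,350],22.2)
E
```

```text
t: 18.05
ee_pos: [526.5, -60.6, 351.8]
orientation: [2.722, -1.565, -0.006]
ft_force: [0.0, -0.2, -3.8]
width: 8.8
t 18.05 pos [526.5 -60.6 351.8] yaw -59.8 zaxis [-0.004  0.001 -1.   ] w 8.8 F [ 0.  -0.2 -3.8] q6 0.91
shift cm (tool axes now) [-34.58  -7.31   0.24] then az -82.0
```

```bash
python3 -m inch '[{"tx":-1.7,"ty":-0.4,"tz":0,"ax":0,"ay":0,"az":0,"jaw":0},{"tx":-3.4,"ty":-0.7,"tz":0,"ax":0,"ay":0,"az":0,"jaw":0},{"tx":-4.1,"ty":-0.9,"tz":0,"ax":0,"ay":0,"az":0,"jaw":0},{"tx":-4.1,"ty":-0.9,"tz":0,"ax":0,"ay":0,"az":0,"jaw":0},{"tx":-4.1,"ty":-0.9,"tz":0,"ax":0,"ay":0,"az":0,"jaw":0},{"tx":-4.1,"ty":-0.9,"tz":0,"ax":0,"ay":0,"az":0,"jaw":0},{"tx":-4.1,"ty":-0.9,"tz":0,"ax":0,"ay":0,"az":0,"jaw":0},{"tx":-4,"ty":-0.8,"tz":0,"ax":0,"ay":0,"az":0,"jaw":0},{"tx":-3.3,"ty":-0.6,"tz":0,"ax":0,"ay":0,"az":0,"jaw":0},{"tx":-1.7,"ty":-0.3,"tz":0,"ax":0,"ay":0,"az":0,"jaw":0},{"tx":0,"ty":0,"tz":0,"ax":0,"ay":0,"az":0,"jaw":0}]'
python3 -m inch '[{"tx":0,"ty":0,"tz":0,"ax":0,"ay":0,"az":-4,"jaw":0},{"tx":0,"ty":0,"tz":0,"ax":0,"ay":0,"az":-7,"jaw":0},{"tx":0,"ty":0,"tz":0,"ax":0,"ay":0,"az":-9,"jaw":0},{"tx":0,"ty":0,"tz":0,"ax":0,"ay":0,"az":-10,"jaw":0},{"tx":0,"ty":0,"tz":0,"ax":0,"ay":0,"az":-10,"jaw":0},{"tx":0,"ty":0,"tz":0,"ax":0,"ay":0,"az":-10,"jaw":0},{"tx":0,"ty":0,"tz":0,"ax":0,"ay":0,"az":-10,"jaw":0},{"tx":0,"ty":0,"tz":0,"ax":0,"ay":0,"az":-10,"jaw":0},{"tx":0,"ty":0,"tz":0,"ax":0,"ay":0,"az":-8,"jaw":0},{"tx":0,"ty":0,"tz":0,"ax":0,"ay":0,"az":-4,"jaw":0},{"tx":0,"ty":0,"tz":0,"ax":0,"ay":0,"az":0,"jaw":0},{"tx":0,"ty":0,"tz":0,"ax":0,"ay":0,"az":0,"jaw":0}]'
python3 - <<'E'
from h import *
go([415.8,275,350],22.2)
plane(np.array([504.2,311]),22.2,340,400)
im,d=viewer.get_image('side');cv2.imwrite('pics/e.png',cv2.resize(im[20:240,100:390,::-1],(790,600)))
E
```

```text
t: 19.42
ee_pos: [415.7, 275.6, 353.5]
orientation: [2.725, -1.563, -0.0]
ft_force: [-0.1, -0.6, -4.2]
width: 8.8
t: 20.92
ee_pos: [416.5, 274.2, 353.6]
orientation: [3.083, 0.602, -0.0]
ft_force: [0.5, 0.5, -3.3]
width: 8.9
t 20.93 pos [416.5 274.2 353.6] yaw 22.11 zaxis [-0.    -0.001 -1.   ] w 8.9 F [ 0.5  0.5 -3.3] q6 0.17
shift cm (tool axes now) [-0.03 -0.1   0.36] then az -0.09
616 slope deg x,y [-0.33 -0.06] z centre 372.9 (array([505.5, 308.6]), array([200.9, 140.3]), 22.34) x [-99. 100.] y [-72.  67.]
```

View pics/e.png

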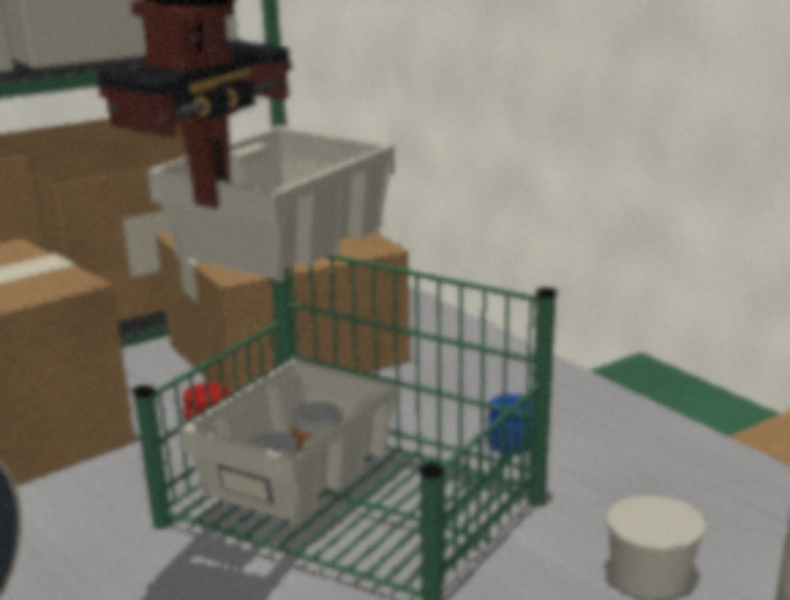

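The tote is level over the jar tote with the plain end (no card holder) to the front. I'll descend to just above the jar tote and check.

```bash
python3 -m inch '[{"tx":-0.03,"ty":-0.2,"tz":0.8,"ax":0,"ay":0,"az":0,"jaw":0},{"tx":0,"ty":0,"tz":1.6,"ax":0,"ay":0,"az":0,"jaw":0},{"tx":0,"ty":0,"tz":2.2,"ax":0,"ay":0,"az":0,"jaw":0},{"tx":0,"ty":0,"tz":2.4,"ax":0,"ay":0,"az":0,"jaw":0},{"tx":0,"ty":0,"tz":2.4,"ax":0,"ay":0,"az":0,"jaw":0},{"tx":0,"ty":0,"tz":2.4,"ax":0,"ay":0,"az":0,"jaw":0},{"tx":0,"ty":0,"tz":2,"ax":0,"ay":0,"az":0,"jaw":0},{"tx":0,"ty":0,"tz":1.4,"ax":0,"ay":0,"az":0,"jaw":0},{"tx":0,"ty":0,"tz":0.8,"ax":0,"ay":0,"az":0,"jaw":0},{"tx":0,"ty":0,"tz":0,"ax":0,"ay":0,"az":0,"jaw":0},{"tx":0,"ty":0,"tz":0,"ax":0,"ay":0,"az":0,"jaw":0}]'
python3 - <<'E'
from h import *
go([415.8,275,166],22.2)
plane(np.array([504.2,311]),22.2,190,240)
E
```

```text
t: 22.4
ee_pos: [415.7, 276.9, 194.3]
orientation: [-3.082, -0.606, -0.002]
ft_force: [0.7, -0.1, -3.5]
width: 9.2
t 22.4 pos [415.7 276.9 194.3] yaw 22.24 zaxis [ 0.001  0.001 -1.   ] w 9.2 F [ 0.7 -0.1 -3.5] q6 0.18
shift cm (tool axes now) [-0.07  0.18  2.83] then az 0.04
452 slope deg x,y [-0.13 -0.28] z centre 213.7 (array([504.4, 312.4]), array([200.6, 141.6]), 22.37) x [-99. 101.] y [-69.  71.]
```

```bash
python3 -m inch '[{"tx":0,"ty":0.12,"tz":0.5,"ax":0,"ay":0,"az":0,"jaw":0},{"tx":0,"ty":0,"tz":0.6,"ax":0,"ay":0,"az":0,"jaw":0},{"tx":0,"ty":0,"tz":0.5,"ax":0,"ay":0,"az":0,"jaw":0},{"tx":0,"ty":0,"tz":0.4,"ax":0,"ay":0,"az":0,"jaw":0},{"tx":0,"ty":0,"tz":0.25,"ax":0,"ay":0,"az":0,"jaw":0},{"tx":0,"ty":0,"tz":0.15,"ax":0,"ay":0,"az":0,"jaw":0},{"tx":0,"ty":0,"tz":0.1,"ax":0,"ay":0,"az":0,"jaw":0},{"tx":0,"ty":0,"tz":0,"ax":0,"ay":0,"az":0,"jaw":0},{"tx":0,"ty":0,"tz":0,"ax":0,"ay":0,"az":0,"jaw":0}]'
python3 - <<'E'
from h import *
go([415.8,275,166],22.2)
plane(np.array([504.2,311]),22.2,170,210)
E
```

```text
t: 23.58
ee_pos: [415.8, 275.6, 168.8]
orientation: [-3.083, -0.606, -0.0]
ft_force: [1.4, -0.2, -3.9]
width: 8.8
t 23.57 pos [415.8 275.6 168.8] yaw 22.24 zaxis [ 0.  0. -1.] w 8.8 F [ 1.4 -0.2 -3.9] q6 0.17
shift cm (tool axes now) [-0.02  0.05  0.28] then az 0.04
430 slope deg x,y [-0.33 -0.26] z centre 188.8 (array([504.7, 311.1]), array([200.6, 141.2]), 22.24) x [-99. 100.] y [-71.  70.]
```

Still carrying the full weight, about 1.8 mm above the ledges and centred. I'll lower the rest and release.

```bash
python3 -m inch '[{"tx":0,"ty":0,"tz":0.1,"ax":0,"ay":0,"az":0,"jaw":0},{"tx":0,"ty":0,"tz":0.1,"ax":0,"ay":0,"az":0,"jaw":0},{"tx":0,"ty":0,"tz":0,"ax":0,"ay":0,"az":0,"jaw":0},{"tx":0,"ty":0,"tz":0,"ax":0,"ay":0,"az":0,"jaw":0}]'
python3 -m inch '[{"tx":0,"ty":0,"tz":0,"ax":0,"ay":0,"az":0,"jaw":0.2},{"tx":0,"ty":0,"tz":0,"ax":0,"ay":0,"az":0,"jaw":0.4},{"tx":0,"ty":0,"tz":0,"ax":0,"ay":0,"az":0,"jaw":0.4},{"tx":0,"ty":0,"tz":0,"ax":0,"ay":0,"az":0,"jaw":0.4},{"tx":0,"ty":0,"tz":-2,"ax":0,"ay":0,"az":0,"jaw":0.4},{"tx":0,"ty":0,"tz":-4,"ax":0,"ay":0,"az":0,"jaw":0.4},{"tx":0,"ty":0,"tz":-4,"ax":0,"ay":0,"az":0,"jaw":0.4},{"tx":0,"ty":0,"tz":-4,"ax":0,"ay":0,"az":0,"jaw":0.6},{"tx":0,"ty":0,"tz":-2,"ax":0,"ay":0,"az":0,"jaw":0.6},{"tx":0,"ty":0,"tz":0,"ax":0,"ay":0,"az":0,"jaw":0.6}]'
python3 - <<'E'
from h import *
go([511.2,-377.4,120],61.8)
plane(np.array([504.2,311]),22.2,165,210)
im,d=viewer.get_image('side');cv2.imwrite('pics/f.png',cv2.resize(im[80:250,120:345,::-1],(794,600)))
im,d=viewer.get_image('top')
r=masks_of('top','lid_grip')[0];P,_=cloud('top',d,r['pixels'])
for lo,hi in((6,16),(30,45)):
    Q=trim(P[(P[:,2]>lo)&(P[:,2]<hi)],4);print(rect(Q))
E
```

```text
t: 24.12
ee_pos: [415.8, 275.5, 166.8]
orientation: [-3.083, -0.606, -0.0]
ft_force: [-1.0, 0.4, -2.2]
width: 8.9
t: 25.38
ee_pos: [416.5, 275.9, 328.2]
orientation: [-3.081, -0.606, -0.005]
ft_force: [0.3, -0.1, -0.5]
width: 52.4
t 25.38 pos [416.5 275.9 328.2] yaw 22.24 zaxis [ 0.003  0.002 -1.   ] w 52.4 F [ 0.3 -0.1 -0.5] q6 0.17
shift cm (tool axes now) [-16.03  64.07  20.72] then az -39.56
418 slope deg x,y [-0.15  0.07] z centre 187.1 (array([504.6, 310.4]), array([200.7, 140.6]), 22.32) x [-100.  100.] y [-71.  69.]
(array([ 511.8, -376.7]), array([203. , 142.5]), -28.76)
(array([ 511.5, -377.5]), array([71.2, 15.9]), -28.88)
```

View pics/f.png

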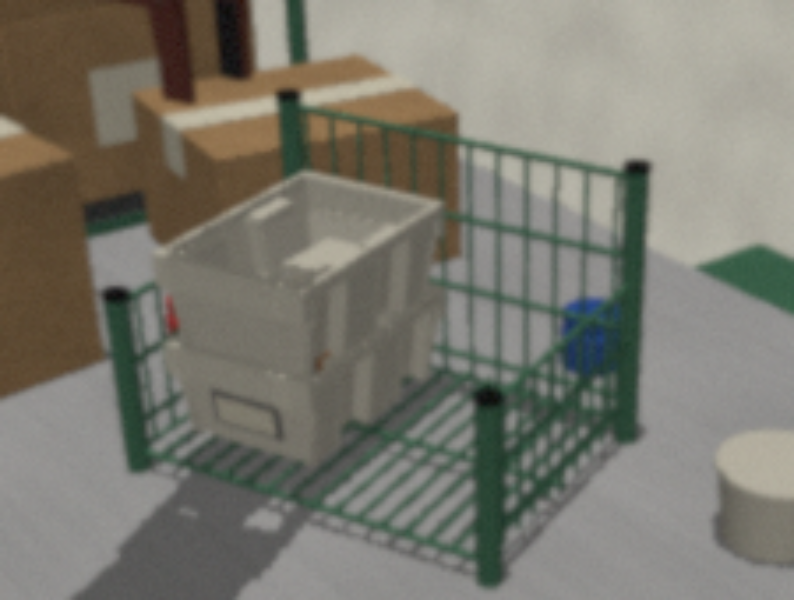

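The tub tote sits on the ledges (rim 187 mm, level, centred within 1 mm). Next is the lid.

```bash
python3 -m inch '[{"tx":-1.34,"ty":5.34,"tz":0,"ax":0,"ay":0,"az":0,"jaw":0.6},{"tx":-1.34,"ty":5.34,"tz":0,"ax":0,"ay":0,"az":0,"jaw":0.6},{"tx":-1.34,"ty":5.34,"tz":0,"ax":0,"ay":0,"az":0,"jaw":0.6},{"tx":-1.34,"ty":5.34,"tz":0,"ax":0,"ay":0,"az":0,"jaw":0.6},{"tx":-1.34,"ty":5.34,"tz":0,"ax":0,"ay":0,"az":0,"jaw":0.6},{"tx":-1.34,"ty":5.34,"tz":0,"ax":0,"ay":0,"az":0,"jaw":0.6},{"tx":-1.34,"ty":5.34,"tz":0,"ax":0,"ay":0,"az":0,"jaw":0.6},{"tx":-1.34,"ty":5.34,"tz":0,"ax":0,"ay":0,"az":0,"jaw":0.6},{"tx":-1.34,"ty":5.34,"tz":0,"ax":0,"ay":0,"az":0,"jaw":0.6},{"tx":-1.34,"ty":5.34,"tz":0,"ax":0,"ay":0,"az":0,"jaw":0.6},{"tx":-1.34,"ty":5.34,"tz":0,"ax":0,"ay":0,"az":0,"jaw":0.6},{"tx":-1.29,"ty":5.33,"tz":0,"ax":0,"ay":0,"az":0,"jaw":0.6}]'
python3 -m inch '[{"tx":0,"ty":0,"tz":3,"ax":0,"ay":0,"az":-9.8,"jaw":0.6},{"tx":0,"ty":0,"tz":5,"ax":0,"ay":0,"az":-9.8,"jaw":0.6},{"tx":0,"ty":0,"tz":5,"ax":0,"ay":0,"az":-9.8,"jaw":0.6},{"tx":0,"ty":0,"tz":5,"ax":0,"ay":0,"az":-9.8,"jaw":0.6},{"tx":0,"ty":0,"tz":4,"ax":0,"ay":0,"az":0,"jaw":0.6},{"tx":0,"ty":0,"tz":0,"ax":0,"ay":0,"az":0,"jaw":0.6},{"tx":0,"ty":0,"tz":0,"ax":0,"ay":0,"az":0,"jaw":0.6}]'
python3 - <<'E'
from h import *
go([511.4,-377.4,15],61.4)
im,d=viewer.get_image('side');cv2.imwrite('pics/g.png',cv2.resize(im[240:400,300:510,::-1],(788,600)))
E
```

```text
t: 27.08
ee_pos: [509.5, -379.9, 325.1]
orientation: [-3.081, -0.605, 0.002]
ft_force: [0.6, 0.7, -0.3]
width: 52.6
t: 27.95
ee_pos: [510.3, -378.6, 107.4]
orientation: [2.7, 1.604, 0.0]
ft_force: [0.5, -0.0, 0.2]
width: 52.4
t 27.95 pos [ 510.3 -378.6  107.4] yaw 61.43 zaxis [ 0. -0. -1.] w 52.4 F [ 0.5 -0.   0.2] q6 -1.73
shift cm (tool axes now) [0.16 0.03 9.24] then az 0.03
```

View pics/g.png

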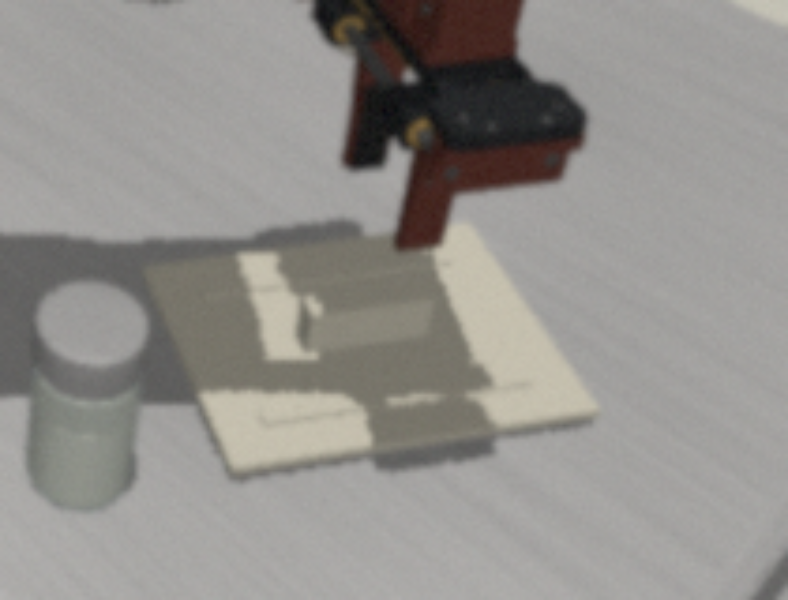

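The grip fin lies between the fingers (crop 365,325), and the shaker at (90,390) is well clear. I'll go down and grip.

```bash
python3 -m inch '[{"tx":0.15,"ty":0,"tz":2,"ax":0,"ay":0,"az":0,"jaw":0.6},{"tx":0,"ty":0,"tz":3,"ax":0,"ay":0,"az":0,"jaw":0.6},{"tx":0,"ty":0,"tz":2.5,"ax":0,"ay":0,"az":0,"jaw":0.6},{"tx":0,"ty":0,"tz":1.2,"ax":0,"ay":0,"az":0,"jaw":0.6},{"tx":0,"ty":0,"tz":0.5,"ax":0,"ay":0,"az":0,"jaw":0.6},{"tx":0,"ty":0,"tz":0,"ax":0,"ay":0,"az":0,"jaw":0.3},{"tx":0,"ty":0,"tz":0,"ax":0,"ay":0,"az":0,"jaw":0},{"tx":0,"ty":0,"tz":0,"ax":0,"ay":0,"az":0,"jaw":0},{"tx":0,"ty":0,"tz":0,"ax":0,"ay":0,"az":0,"jaw":0},{"tx":0,"ty":0,"tz":0,"ax":0,"ay":0,"az":0,"jaw":0},{"tx":0,"ty":0,"tz":0,"ax":0,"ay":0,"az":0,"jaw":0}]'
python3 -m inch '[{"tx":0,"ty":0,"tz":-0.5,"ax":0,"ay":0,"az":0,"jaw":0},{"tx":0,"ty":0,"tz":-2,"ax":0,"ay":0,"az":0,"jaw":0},{"tx":0,"ty":0,"tz":-4,"ax":0,"ay":0,"az":0,"jaw":0},{"tx":0,"ty":0,"tz":-5,"ax":0,"ay":0,"az":0,"jaw":0},{"tx":0,"ty":0,"tz":-5,"ax":0,"ay":0,"az":0,"jaw":0},{"tx":0,"ty":0,"tz":-5,"ax":0,"ay":0,"az":0,"jaw":0},{"tx":0,"ty":0,"tz":-5,"ax":0,"ay":0,"az":0,"jaw":0},{"tx":0,"ty":0,"tz":-3,"ax":0,"ay":0,"az":0,"jaw":0},{"tx":0,"ty":0,"tz":-1,"ax":0,"ay":0,"az":0,"jaw":0},{"tx":0,"ty":0,"tz":0,"ax":0,"ay":0,"az":0,"jaw":0}]'
python3 - <<'E'
from h import *
go([504.5,310.6,300],112.3)
E
```

```text
t: 29.38
ee_pos: [510.8, -377.0, 15.1]
orientation: [2.7, 1.605, 0.0]
ft_force: [-0.8, 0.7, 4.2]
width: 13.9
t: 30.62
ee_pos: [510.4, -376.8, 320.0]
orientation: [2.7, 1.605, 0.0]
ft_force: [0.2, -0.5, -2.7]
width: 13.7
t 30.62 pos [ 510.4 -376.8  320. ] yaw 61.44 zaxis [ 0. -0. -1.] w 13.7 F [ 0.2 -0.5 -2.7] q6 -1.73
shift cm (tool axes now) [ 60.09 -33.38   1.97] then az -50.86
```

```bash
python3 -m inch '[{"tx":2.1,"ty":-1.2,"tz":0,"ax":0,"ay":0,"az":0,"jaw":0},{"tx":4.3,"ty":-2.4,"tz":0,"ax":0,"ay":0,"az":0,"jaw":0},{"tx":4.3,"ty":-2.4,"tz":0,"ax":0,"ay":0,"az":0,"jaw":0},{"tx":4.3,"ty":-2.4,"tz":0,"ax":0,"ay":0,"az":0,"jaw":0},{"tx":4.3,"ty":-2.4,"tz":0,"ax":0,"ay":0,"az":0,"jaw":0},{"tx":4.3,"ty":-2.4,"tz":0,"ax":0,"ay":0,"az":0,"jaw":0},{"tx":4.3,"ty":-2.4,"tz":0,"ax":0,"ay":0,"az":0,"jaw":0},{"tx":4.3,"ty":-2.4,"tz":0,"ax":0,"ay":0,"az":0,"jaw":0},{"tx":4.3,"ty":-2.4,"tz":0,"ax":0,"ay":0,"az":0,"jaw":0},{"tx":4.3,"ty":-2.4,"tz":0,"ax":0,"ay":0,"az":0,"jaw":0},{"tx":4.3,"ty":-2.4,"tz":0,"ax":0,"ay":0,"az":0,"jaw":0},{"tx":4.3,"ty":-2.4,"tz":0,"ax":0,"ay":0,"az":0,"jaw":0}]'
python3 -m inch '[{"tx":4.3,"ty":-2.4,"tz":0,"ax":0,"ay":0,"az":0,"jaw":0},{"tx":4.3,"ty":-2.4,"tz":0,"ax":0,"ay":0,"az":0,"jaw":0},{"tx":2.1,"ty":-1,"tz":0,"ax":0,"ay":0,"az":0,"jaw":0},{"tx":0,"ty":0,"tz":0,"ax":0,"ay":0,"az":-6.9,"jaw":0},{"tx":0,"ty":0,"tz":0,"ax":0,"ay":0,"az":-9,"jaw":0},{"tx":0,"ty":0,"tz":0,"ax":0,"ay":0,"az":-10,"jaw":0},{"tx":0,"ty":0,"tz":0,"ax":0,"ay":0,"az":-10,"jaw":0},{"tx":0,"ty":0,"tz":0,"ax":0,"ay":0,"az":-9,"jaw":0},{"tx":0,"ty":0,"tz":0,"ax":0,"ay":0,"az":-6,"jaw":0},{"tx":0,"ty":0,"tz":0,"ax":0,"ay":0,"az":0,"jaw":0},{"tx":0,"ty":0,"tz":0,"ax":0,"ay":0,"az":0,"jaw":0}]'
python3 - <<'E'
from h import *
go([504.5,310.6,194],112.3)
im,d=viewer.get_image('top');P,_=cloud('top',d)
q=P-[504.5,310.6,0];m=(np.hypot(q[:,0],q[:,1])<135)&(P[:,2]>300)&(P[:,2]<335);Q=trim(P[m],4);print(len(Q),rect(Q),np.median(Q[:,2]))
Q=Q[abs(Q[:,2]-np.median(Q[:,2]))<6];A=np.c_[Q[:,:2],np.ones(len(Q))];print(np.degrees(np.linalg.lstsq(A,Q[:,2],rcond=None)[0][:2]),rect(Q))
E
```

```text
t: 32.12
ee_pos: [502.3, 190.9, 318.1]
orientation: [-2.7, -1.605, 0.005]
ft_force: [0.8, -1.2, -1.1]
width: 13.9
t: 33.5
ee_pos: [504.2, 310.3, 319.1]
orientation: [-1.752, -2.607, 0.002]
ft_force: [-0.3, -0.1, -1.0]
width: 13.7
t 33.5 pos [504.2 310.3 319.1] yaw 112.21 zaxis [-0.001 -0.001 -1.   ] w 13.7 F [-0.3 -0.1 -1. ] q6 -1.43
shift cm (tool axes now) [ 0.02  0.05 12.51] then az -0.09
2021 (array([504.9, 310.9]), array([203. , 141.9]), 22.36) 314.6831571293719
[-0.06761634 -0.05206689] (array([505.1, 310.5]), array([202.9, 141.7]), 22.15)
```

```bash
python3 -m inch '[{"tx":0,"ty":0,"tz":1,"ax":0,"ay":0,"az":0,"jaw":0},{"tx":0,"ty":0,"tz":2,"ax":0,"ay":0,"az":0,"jaw":0},{"tx":0,"ty":0,"tz":2.5,"ax":0,"ay":0,"az":0,"jaw":0},{"tx":0,"ty":0,"tz":2.5,"ax":0,"ay":0,"az":0,"jaw":0},{"tx":0,"ty":0,"tz":1.5,"ax":0,"ay":0,"az":0,"jaw":0},{"tx":0,"ty":0,"tz":1,"ax":0,"ay":0,"az":0,"jaw":0},{"tx":0,"ty":0,"tz":0.5,"ax":0,"ay":0,"az":0,"jaw":0},{"tx":0,"ty":0,"tz":0.5,"ax":0,"ay":0,"az":0,"jaw":0},{"tx":0,"ty":0,"tz":0.4,"ax":0,"ay":0,"az":0,"jaw":0},{"tx":0,"ty":0,"tz":0.2,"ax":0,"ay":0,"az":0,"jaw":0},{"tx":0,"ty":0,"tz":0.1,"ax":0,"ay":0,"az":0,"jaw":0},{"tx":0,"ty":0,"tz":0,"ax":0,"ay":0,"az":0,"jaw":0}]'
python3 -m inch '[{"tx":0,"ty":0,"tz":0.1,"ax":0,"ay":0,"az":0,"jaw":0},{"tx":0,"ty":0,"tz":0,"ax":0,"ay":0,"az":0,"jaw":0}]'
```

```text
t: 35.05
ee_pos: [504.6, 310.7, 197.8]
orientation: [1.749, 2.61, 0.0]
ft_force: [0.0, 0.4, -2.5]
width: 14.2
t: 35.3
ee_pos: [504.6, 310.6, 196.7]
orientation: [-1.749, -2.61, -0.0]
ft_force: [0.2, -0.2, -1.8]
width: 13.6
```

```bash
python3 -m inch '[{"tx":0,"ty":0,"tz":0.08,"ax":0,"ay":0,"az":0,"jaw":0},{"tx":0,"ty":0,"tz":0,"ax":0,"ay":0,"az":0,"jaw":0},{"tx":0,"ty":0,"tz":0,"ax":0,"ay":0,"az":0,"jaw":0.3},{"tx":0,"ty":0,"tz":0,"ax":0,"ay":0,"az":0,"jaw":0.6},{"tx":0,"ty":0,"tz":0,"ax":0,"ay":0,"az":0,"jaw":0.6},{"tx":0,"ty":0,"tz":0,"ax":0,"ay":0,"az":0,"jaw":0.6},{"tx":0,"ty":0,"tz":-2,"ax":0,"ay":0,"az":0,"jaw":0.6},{"tx":0,"ty":0,"tz":-4,"ax":0,"ay":0,"az":0,"jaw":0.6},{"tx":0,"ty":0,"tz":-5,"ax":0,"ay":0,"az":0,"jaw":0.6},{"tx":0,"ty":0,"tz":-5,"ax":0,"ay":0,"az":0,"jaw":0.6}]'
python3 -m inch '[{"tx":0,"ty":5,"tz":0,"ax":0,"ay":0,"az":0,"jaw":0.6},{"tx":0,"ty":-5,"tz":-2,"ax":0,"ay":0,"az":0,"jaw":0.6},{"tx":0,"ty":0,"tz":0,"ax":0,"ay":0,"az":0,"jaw":0.6},{"tx":0,"ty":0,"tz":0,"ax":0,"ay":0,"az":0,"jaw":0.6}]'
python3 - <<'E'
from h import *
go([504.5,310.6,194],112.3)
im,d=viewer.get_image('top');P,_=cloud('top',d)
q=P-[504.5,310.6,0];m=(np.hypot(q[:,0],q[:,1])<130)&(P[:,2]>175)&(P[:,2]<205);Q=P[m];h=np.median(Q[:,2]);Q=trim(Q[abs(Q[:,2]-h)<6],4);print(len(Q),rect(Q),h)
A=np.c_[Q[:,:2],np.ones(len(Q))];print(np.degrees(np.linalg.lstsq(A,Q[:,2],rcond=None)[0][:2]))
im,d=viewer.get_image('side');P,_=cloud('side',d)
cv2.imwrite('pics/i.png',cv2.resize(im[80:250,120:345,::-1],(794,600)))
for th in('jug','spare_tub','shaker'):
    r=masks_of('side',th)[0];p,_=cloud('side',d,r['pixels']);print(th,np.round(np.median(p,0)))
E
```

```text
t: 36.55
ee_pos: [504.3, 310.5, 357.3]
orientation: [-1.749, -2.61, 0.001]
ft_force: [0.5, -0.0, 0.2]
width: 52.7
t: 37.05
ee_pos: [504.8, 310.7, 376.5]
orientation: [1.749, 2.609, 0.002]
ft_force: [0.9, 0.4, 0.6]
width: 53.4
t 37.05 pos [504.8 310.7 376.5] yaw 112.34 zaxis [ 0.001  0.001 -1.   ] w 53.4 F [0.9 0.4 0.6] q6 -1.43
shift cm (tool axes now) [-0.   -0.06 18.25] then az 0.04
1813 (array([514. , 290.4]), array([203.2,  97.7]), 22.95) 191.4193624088892
[-0.07926422  0.04353895]
jug [ 735. -220.  102.]
spare_tub [673. -63.  64.]Traceback (most recent call last):
  File "<stdin>", line 9, in <module>
IndexError: list index out of range
```

View pics/i.png

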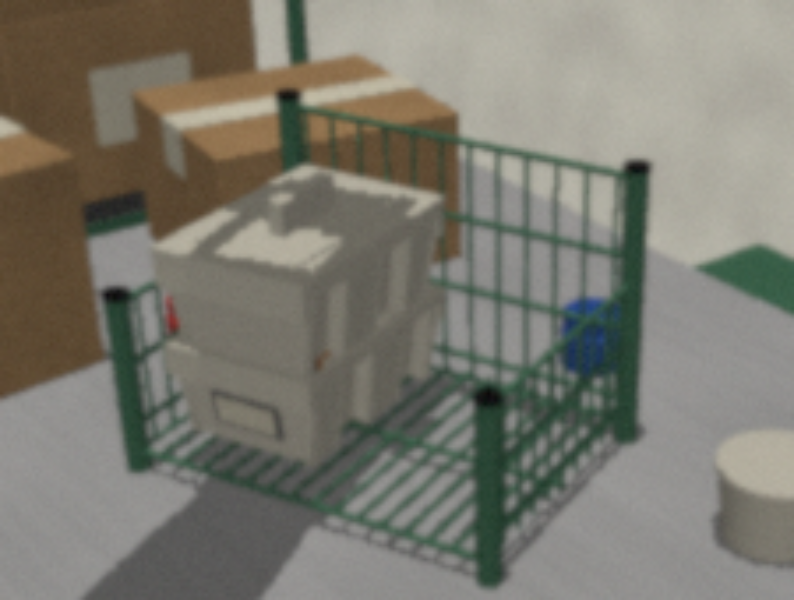

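The lid top is at 191.4 mm (192 expected) and level. Its visible edges fit a centred lid, and the gripper is clear. Handing in.

```bash
python3 -c "
from h import *
print(ctrl.close_job())"
```

```text
the job is handed in; nothing more can be done
None
```

I turned the tub tote end for end by way of the clear spot, stacked it on the jar tote and closed the stack with the lid. The job was handed in at about 37 s of the 72 s allowed.

**Last checks on the stack:**
- **Tub tote:** its rim stood at 187.1 mm (187 expected), within 0.2° of level and less than 1 mm off the jar tote's centre.
- **Lid:** its top was at 191.4 mm (192 expected) and within 0.1° of level. The arm hid part of the plate, so I could not measure its centre in full. The visible edges fit a centred lid, and it was centred within about 1 mm just before lowering.

**Jug and round tub:** they measured within about 2 mm of where they started.

**Not confirmed:**
- The network did not find the shaker in the last side picture. The arm passed well clear of it.
- I did not measure the jar tote's position again after stacking; it looks unmoved in the last side picture.
- The jars and tubs are hidden inside the closed stack, so I could not check that they are still upright.

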